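Find the soft damper foot by feel and fit it to the isolator base

ROBOT

A 6-joint arm with a two-finger parallel gripper is mounted at the origin on the work surface. World frame = base frame: x ahead of the robot, y to its left, z up, the work surface at z = 0. Lengths are in mm, angles in rad, forces in N, time in s.
With the tool pointing down it reaches from about 275 to 825 mm from the base axis. Payload 4.9 kg.
Tool frame: the origin (TCP) lies at the very end of the fingers, on their centre line; the grasp point (between the pads) lies 19 mm behind it; z points along the fingers, y is the direction in which the jaws open and shut (so a half turn about z gives the same grasp; the last joint's range is limited). The gripper opens to 85 mm and grips with 20 to 120 N. Pads are 22 mm wide; open, the fingers measure 114 mm over their backs; the gripper's body (76 mm by 85 mm) begins 54 mm behind the grasp point. The pads swing forward as they close: fully open they stand 13 mm farther back than shut.
Start: joints at [1.057, 0.326, -0.193, 1.052, 0, 1.437], TCP at [203.9, 510.826, 231.281] pointing down, gripper open.
Joint ranges: [-2.65, 2.65], [-0.97, 1.79], [-1.3, 1.35], [-1.93, 2.1], [-1.47, 1.37], [-3.14, 3.14]. Speed limits (rad/s): [2.57, 2.57, 3.14, 3.14, 3.14, 3.14].

INTERFACE

Orientations are given as [roll, pitch, yaw] about the fixed x, y, z axes, in that order (R = Rz(yaw) Ry(pitch) Rx(roll)).
In Python, from bench import bot, solve_ik, imaging gives the robot as it stands. Calls block until the motion is done:
- bot.move_ptp(position, orientation): joint-space move of the TCP to a pose.
- bot.movel(position, rot=None, max_speed=150, threshold=None): straight line of the TCP; rot=None keeps the orientation; max_speed is the mean speed in mm/s. With threshold (N) it stops when the force on the tool has changed by that much, and returns True; else False.
- bot.move_j(angles): joint-space move.
- bot.grip(opening, effort=None): opening from 0.0 (shut) to 1.0 (fully open); effort is the grip in N (None keeps the last); returns when the fingers have stopped.
- bot.dwell(seconds).
- solve_ik(position, orientation): joint angles nearest the present ones, or None.
- bot.get_state(): the state.
- imaging.capture(name): name is "scene" or "top" or "wrist"; returns the picture (420x560x3 uint8, blue, green, red); there is no depth.
- imaging.camera_model(name): a dict with "K" (3x3 intrinsics, pixels), "position" and "rotation" of the camera in the world. Camera axes: x right, y up, looking along -z (the intrinsics and any distortion apply to the point x, -y, -z); pixel columns grow to the right and rows downward; lengths in mm; the calibration is good to about 2 mm. A picture is of the moment at which its call begins: read the wrist's pose just before it. camera_model takes no time and is no camera call; for the wrist camera it gives the pose at the moment of the call.
A pose or a line that the arm cannot do raises bot.IKError and nothing moves.
- bot.sign_off(): hands the job in, once; it reports no verdict.
The state is a dict: "t": time; "qpos": joint angles; "joint_velocities": joint speeds; "effort": joint torques, N m; "tcp_pos": TCP position; "orientation": TCP orientation; "contact_force": force on the tool from outside, world axes, zero at the start; "wrist_torque": the same for the moment, N m; "opening": opening from 0.0 (shut) to 1.0 (fully open).
Only numpy, scipy, OpenCV 4.12 (cv2) and the standard library are available. Lean on these libraries where they do the work, as an engineer would, in place of code of your own. Each camera call takes 0.05 s, during which the arm holds its last target. There are 200 camera calls.

TASK

Three look-alike rubber-capped feet stand in the white rack: going from the robot's left to its right, press each one's cap down about 5 mm, hold it a moment to feel how hard it pushes back, and let it spring back; press gently, never near the bottom (8 mm is too far). Then take the softest foot and fit it upright and fully home, without forcing it, in the empty corner socket of the grey base plate, and press its cap about 5 mm once more there, for a moment, to confirm. Leave the other two standing in the rack and everything else where it is.

Things in the scene. Friction and masses are not known exactly. Their poses are not given: they have to be found in the camera images.
- foot_a_mid (a point): look-alike damper foot (three of them, not to be told apart by eye; weight 0.1 to 0.25 kg): steel spigot 24 across and 12 long at the bottom (edge rounded 1.5), aluminium body 40 across and 30 tall above it, rubber cap 28 across standing 14 above that, 56 in all. This point is on its axis 28 above the spigot's lower end (so 16 above the shoulder under the body and 28 below the top of the cap); z up along the axis. In the rack the shoulder rests on the rack's top face.
- foot_a_shoulder (a point): point of the same foot on its axis in the plane of the shoulder (underside of the 40 mm body).
- foot_a_cap (a joint): how far the rubber cap of that foot is squeezed down, m: 0 free, 0.0095 bottomed. It springs back. The first touch of the cap takes about 2 N, then the resistance grows evenly with depth; at 5 mm the soft foot pushes back with about 4 N (5 N at 8 mm), the standard one with about 10 N and the hardened one with about 14 N; which is which is not known beforehand.
- foot_a: the same foot, origin at the centre of the spigot's lower end; foot_a_mid is 28 mm above it.
- foot_b_mid (a point): look-alike damper foot (three of them, not to be told apart by eye; weight 0.1 to 0.25 kg): steel spigot 24 across and 12 long at the bottom (edge rounded 1.5), aluminium body 40 across and 30 tall above it, rubber cap 28 across standing 14 above that, 56 in all. This point is on its axis 28 above the spigot's lower end (so 16 above the shoulder under the body and 28 below the top of the cap); z up along the axis. In the rack the shoulder rests on the rack's top face.
- foot_b_shoulder (a point): point of the same foot on its axis in the plane of the shoulder (underside of the 40 mm body).
- foot_b_cap (a joint): how far the rubber cap of that foot is squeezed down, m: 0 free, 0.0095 bottomed. It springs back. The first touch of the cap takes about 2 N, then the resistance grows evenly with depth; at 5 mm the soft foot pushes back with about 4 N (5 N at 8 mm), the standard one with about 10 N and the hardened one with about 14 N; which is which is not known beforehand.
- foot_b: the same foot, origin at the centre of the spigot's lower end; foot_b_mid is 28 mm above it.
- foot_c_mid (a point): look-alike damper foot (three of them, not to be told apart by eye; weight 0.1 to 0.25 kg): steel spigot 24 across and 12 long at the bottom (edge rounded 1.5), aluminium body 40 across and 30 tall above it, rubber cap 28 across standing 14 above that, 56 in all. This point is on its axis 28 above the spigot's lower end (so 16 above the shoulder under the body and 28 below the top of the cap); z up along the axis. In the rack the shoulder rests on the rack's top face.
- foot_c_shoulder (a point): point of the same foot on its axis in the plane of the shoulder (underside of the 40 mm body).
- foot_c_cap (a joint): how far the rubber cap of that foot is squeezed down, m: 0 free, 0.0095 bottomed. It springs back. The first touch of the cap takes about 2 N, then the resistance grows evenly with depth; at 5 mm the soft foot pushes back with about 4 N (5 N at 8 mm), the standard one with about 10 N and the hardened one with about 14 N; which is which is not known beforehand.
- foot_c: the same foot, origin at the centre of the spigot's lower end; foot_c_mid is 28 mm above it.
- rack_hole0 (a point): mouth of the left (+y) hole of the white rack, at the rack's top face, 16 above the bench; holes 26 across, 14 deep, 75 apart in a row along the rack's y; a foot stands in each at the start.
- rack_hole1 (a point): mouth of the middle hole of the white rack, at the rack's top face, 16 above the bench; holes 26 across, 14 deep, 75 apart in a row along the rack's y; a foot stands in each at the start.
- rack_hole2 (a point): mouth of the right (-y) hole of the white rack, at the rack's top face, 16 above the bench; holes 26 across, 14 deep, 75 apart in a row along the rack's y; a foot stands in each at the start.
- rack: white plastic rack, fixed, 90 (x) by 220 (y) by 16 high, origin at the centre of its underside; its turn stays within 0.35 rad of straight, so left is always the +y end.
- base: grey square base plate of a vibration isolator, fixed, 170 by 170 by 20 high, origin at the centre of its underside; three corners carry fitted feet like the loose ones (standing 44 above the plate, axes 110 apart), the corner nearest the robot and the rack (x -55, y +55 in its frame) has the empty socket.
- base_hole0 (a point): centre of the mouth of the empty round socket, at the base plate's top face, 20 above the bench: 25.5 across, 14 deep, rim chamfered 2. Fully seated, the foot's shoulder lies flat on the plate.
- driver: black-handled screwdriver, 160 long, lying in the gap between rack and base; leave alone. Origin at the centre of its underside.
- dish: clear lidded round dish, 62 across, 13 high, beyond the gap between rack and base; leave alone. Origin at the centre of its underside.
- dish_stack: stack of four such dishes, 54 high, beyond them; leave alone. Origin at the centre of its underside.
- bottle: white plastic jar with a blue cap, 52 across, 70 high, beyond the rack; leave alone. Origin at the centre of its underside.
- beaker: glass beaker, 70 across, 90 high, to the right of the base; leave alone. Origin at the centre of its underside.
- wrench: small steel spanner, 140 long, to the left of the rack; leave alone. Origin at the centre of its underside.

How it is judged (in metres and radians):
On the way, in this order (a step that is already met when the one before it is completed fails the run):
1. the foot in the left rack hole is squeezed 3.5 to 8 mm by its cap, for 0.3 s (((horizontal distance between foot_a_shoulder and rack_hole0 below 0.008 m and value of joint foot_a_cap above 0.0035 m) or (horizontal distance between foot_b_shoulder and rack_hole0 below 0.008 m and value of joint foot_b_cap above 0.0035 m) or (horizontal distance between foot_c_shoulder and rack_hole0 below 0.008 m and value of joint foot_c_cap above 0.0035 m))), for 0.3 s.
2. the foot in the middle rack hole is squeezed 3.5 to 8 mm by its cap, for 0.3 s (((horizontal distance between foot_a_shoulder and rack_hole1 below 0.008 m and value of joint foot_a_cap above 0.0035 m) or (horizontal distance between foot_b_shoulder and rack_hole1 below 0.008 m and value of joint foot_b_cap above 0.0035 m) or (horizontal distance between foot_c_shoulder and rack_hole1 below 0.008 m and value of joint foot_c_cap above 0.0035 m))), for 0.3 s.
3. the foot in the right rack hole is squeezed 3.5 to 8 mm by its cap, for 0.3 s (((horizontal distance between foot_a_shoulder and rack_hole2 below 0.008 m and value of joint foot_a_cap above 0.0035 m) or (horizontal distance between foot_b_shoulder and rack_hole2 below 0.008 m and value of joint foot_b_cap above 0.0035 m) or (horizontal distance between foot_c_shoulder and rack_hole2 below 0.008 m and value of joint foot_c_cap above 0.0035 m))), for 0.3 s.
4. a foot seated in the socket is squeezed 4 to 8 mm by its cap for 0.3 s and, being the soft one, weighs on the base plate with under 8.5 N (its own weight included) (((horizontal distance between foot_a_shoulder and base_hole0 below 0.004 m and z of foot_a_shoulder in the frame of base below 0.022 m and angle between foot_a's own z axis and vertical below 0.05 rad and value of joint foot_a_cap above 0.004 m and contact force between foot_a and base below 8.5 N) or (horizontal distance between foot_b_shoulder and base_hole0 below 0.004 m and z of foot_b_shoulder in the frame of base below 0.022 m and angle between foot_b's own z axis and vertical below 0.05 rad and value of joint foot_b_cap above 0.004 m and contact force between foot_b and base below 8.5 N) or (horizontal distance between foot_c_shoulder and base_hole0 below 0.004 m and z of foot_c_shoulder in the frame of base below 0.022 m and angle between foot_c's own z axis and vertical below 0.05 rad and value of joint foot_c_cap above 0.004 m and contact force between foot_c and base below 8.5 N))), for 0.3 s.
At the end, for the whole second after the job is handed in: Softest foot, confirmed there, released, at rest in the base plate socket: within 4 mm of its centre, shoulder at most 2 mm above the plate, tilt under 0.05 rad; the other two in rack holes (shoulder within 6 mm of a mouth, tilt under 0.08 rad); every cap sprung back (under 1 mm) (((horizontal distance between foot_a_shoulder and base_hole0 below 0.004 m and z of foot_a_shoulder in the frame of base below 0.022 m and angle between foot_a's own z axis and vertical below 0.05 rad and linear speed of foot_a below 0.01 m/s and (distance between foot_b_shoulder and rack_hole0 below 0.006 m or distance between foot_b_shoulder and rack_hole1 below 0.006 m or distance between foot_b_shoulder and rack_hole2 below 0.006 m) and angle between each of foot_b, foot_c's own z axis and vertical below 0.08 rad and (distance between foot_c_shoulder and rack_hole0 below 0.006 m or distance between foot_c_shoulder and rack_hole1 below 0.006 m or distance between foot_c_shoulder and rack_hole2 below 0.006 m)) or (horizontal distance between foot_b_shoulder and base_hole0 below 0.004 m and z of foot_b_shoulder in the frame of base below 0.022 m and angle between foot_b's own z axis and vertical below 0.05 rad and linear speed of foot_b below 0.01 m/s and (distance between foot_a_shoulder and rack_hole0 below 0.006 m or distance between foot_a_shoulder and rack_hole1 below 0.006 m or distance between foot_a_shoulder and rack_hole2 below 0.006 m) and angle between each of foot_a, foot_c's own z axis and vertical below 0.08 rad and (distance between foot_c_shoulder and rack_hole0 below 0.006 m or distance between foot_c_shoulder and rack_hole1 below 0.006 m or distance between foot_c_shoulder and rack_hole2 below 0.006 m)) or (horizontal distance between foot_c_shoulder and base_hole0 below 0.004 m and z of foot_c_shoulder in the frame of base below 0.022 m and angle between foot_c's own z axis and vertical below 0.05 rad and linear speed of foot_c below 0.01 m/s and (distance between foot_a_shoulder and rack_hole0 below 0.006 m or distance between foot_a_shoulder and rack_hole1 below 0.006 m or distance between foot_a_shoulder and rack_hole2 below 0.006 m) and angle between each of foot_a, foot_b's own z axis and vertical below 0.08 rad and (distance between foot_b_shoulder and rack_hole0 below 0.006 m or distance between foot_b_shoulder and rack_hole1 below 0.006 m or distance between foot_b_shoulder and rack_hole2 below 0.006 m))) and value of joint each of foot_a_cap, foot_b_cap, foot_c_cap below 0.001 m); the robot touches nothing.
It fails at once if a cap is squeezed deeper than 8 mm (value of joint any of foot_a_cap, foot_b_cap, foot_c_cap above 0.008 m).
It fails at once if a foot is pushed on the base plate with more than 35 N (contact force between any of foot_a, foot_b, foot_c and base above 35 N).
It fails at once if two feet have left their rack holes (shoulders over 12 mm from the start) (distance of each of foot_b_shoulder, foot_c_shoulder from where it was at the start of the episode above 0.012 m or distance of each of foot_a_shoulder, foot_c_shoulder from where it was at the start of the episode above 0.012 m or distance of each of foot_a_shoulder, foot_b_shoulder from where it was at the start of the episode above 0.012 m).
It fails at once if a bystander (screwdriver, dishes, jar, beaker, spanner) is moved over 30 mm (distance of any of driver, dish, dish_stack, bottle, beaker, wrench from where it was at the start of the episode above 0.03 m).
It also fails if it takes over 70 s, if anything falls off the work surface, if the arm or the gripper's body presses on something with over 40 N, if the wrist force passes 120 N, or if a joint passes its speed limit or range.

## Working session

There is one attempt and no reset: what is moved stays moved. The work goes in short steps, each a Python script; the robot and the scene stay as the last script left them, time stands still between calls to the robot, and variables do not carry over. Pictures are saved under pics/ and viewed, about 8 in all and at most 12, crops included, and the job is handed in when it is done.

```bash
ls; mkdir -p pics
python3 - <<'E'
from bench import bot, imaging
import cv2
for n in ("top","scene"):
    im=imaging.capture(n); cv2.imwrite(f"pics/{n}0.png",im)
    m=imaging.camera_model(n); print(n,m)
print(bot.get_state())
print(imaging.camera_model("wrist"))
E
```

```text
pics
top {'K': array([[384.53198885,   0.        , 281.29617714],
       [  0.        , 384.53198885, 215.48810467],
       [  0.        ,   0.        ,   1.        ]]), 'position': array([ 447.66552806,   -2.2838622 , 1144.84891224]), 'rotation': array([ 0.17696017, -0.00544306, -1.58810059])}
scene {'K': array([[498.36206619,   0.        , 274.76233483],
       [  0.        , 498.36206619, 206.77552887],
       [  0.        ,   0.        ,   1.        ]]), 'position': array([1072.75704643, -618.83355487, 1063.32800475]), 'rotation': array([0.6463564 , 0.01226125, 0.63391731])}
{'t': 0.1, 'qpos': array([ 1.05679156e+00,  3.26862811e-01, -1.93465356e-01,  1.05200702e+00,
        2.36312747e-05,  1.43661025e+00]), 'joint_velocities': array([ 0.00211153,  0.00108279,  0.00164562,  0.00013397, -0.00017233,
        0.00049262]), 'effort': array([ 4.71131771e-04, -4.44240010e+01,  2.63038749e+01,  7.88530422e-03,
       -1.38120749e-04,  8.38369630e-06]), 'tcp_pos': array([203.63513908, 510.36237473, 230.59095928]), 'orientation': array([-3.14007079e+00, -2.29293331e-04,  2.76177376e+00]), 'contact_force': array([0.55897229, 0.02141759, 0.34533561]), 'wrist_torque': array([-0.01653629, -0.01807093,  0.01546345]), 'opening': 0.9992144591992485}
{'K': array([[295.98904487,   0.        , 280.29611098],
       [  0.        , 295.98904487, 209.03346185],
       [  0.        ,   0.        ,   1.        ]]), 'position': array([132.27305035, 539.99263182, 372.34607324]), 'rotation': array([-3.04991839e-01,  6.78111763e-04,  1.19058746e+00])}
```

View pics/top0.png

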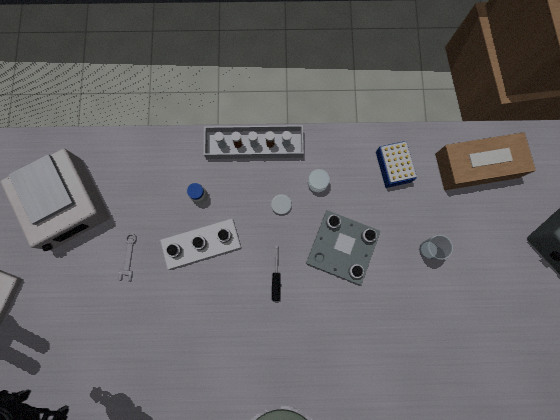

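View pics/scene0.png

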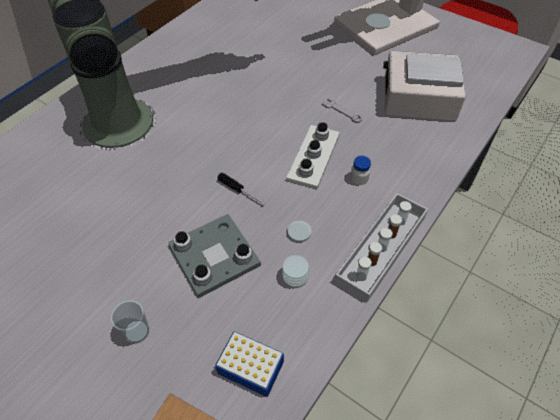

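The top view shows the rack caps near (173,250), (198,242) and (224,235), and the empty socket near (319,257). The screwdriver lies between them at (276,275). I'll enlarge a crop to get positions.

```bash
cat > h.py <<'E'
import numpy as np, cv2
from scipy.spatial.transform import Rotation as R
from bench import bot, imaging, solve_ik
def ray(m,u,v,z):
    K=m["K"];d=np.array([(u-K[0,2])/K[0,0],-(v-K[1,2])/K[1,1],-1.])
    d=R.from_euler('xyz',m["rotation"]).apply(d);p=np.array(m["position"])
    return p+d*(z-p[2])/d[2]
def proj(m,P):
    c=R.from_euler('xyz',m["rotation"]).inv().apply(np.atleast_2d(P)-m["position"])
    K=m["K"];return np.c_[K[0,2]-K[0,0]*c[:,0]/c[:,2],K[1,2]+K[1,1]*c[:,1]/c[:,2]]
E
python3 - <<'E'
from h import *
im=cv2.imread("pics/top0.png")
a=cv2.resize(im[200:290,150:260],None,fx=7,fy=6.5,interpolation=cv2.INTER_CUBIC)
m=imaging.camera_model("top")
for u,v,z in [(173,250,60),(198.5,242.5,60),(224,235,60),(319.5,257.5,20),(334,221,64),(370,235,64),(357,271,64)]: print(ray(m,u,v,z).round(1))
for y in (330,0):pass
E
```

```text
[547.8 295.1  60. ]
[567.8 223.8  60. ]
[588. 152.  60.]
[ 522.4 -121.1   20. ]
[ 622.4 -161.4   64. ]
[ 580.6 -261.8   64. ]
[ 480.3 -219.7   64. ]
```

Run:
```python
from h import *
o=[np.pi,0,1.845]
bot.move_ptp([522,-120,160],o); bot.dwell(.2)
def shot(n):
    s=bot.get_state(); m=imaging.camera_model("wrist"); im=imaging.capture("wrist")
    np.savez(f"pics/{n}.npz",im=im,**m); print(n,s["t"],s["tcp_pos"],s["orientation"],s["contact_force"],m["position"]); return im
a=shot("sock")
bot.move_ptp([568,224,200],o); bot.dwell(.2)
b=shot("mid")
cv2.imwrite("pics/w1.png",np.vstack([a,b])[:, :] if 0 else cv2.resize(np.hstack([a,b]),(800,300)))
cv2.imwrite("pics/w1b.png",b); cv2.imwrite("pics/w1a.png",a)
```

```text
sock 2.8167 [ 522.14742677 -119.4420134   160.05213796] [3.14149855e+00 3.09232207e-06 1.84601142e+00] [-0.050081   -0.0951339   0.33928893] [501.26099285 -44.41525897 301.8105042 ]
mid 4.3833 [568.28525298 222.63845634 199.91544627] [-3.14132921e+00  1.83443978e-04  1.84293028e+00] [-0.16890077 -0.86747236  0.48038064] [547.67012112 297.77627066 341.65003298]
```

View pics/w1a.png

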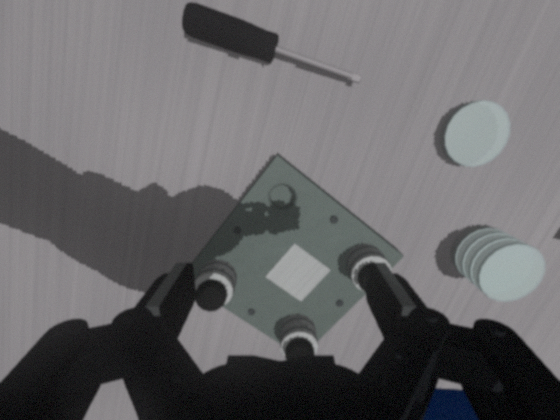

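View pics/w1b.png

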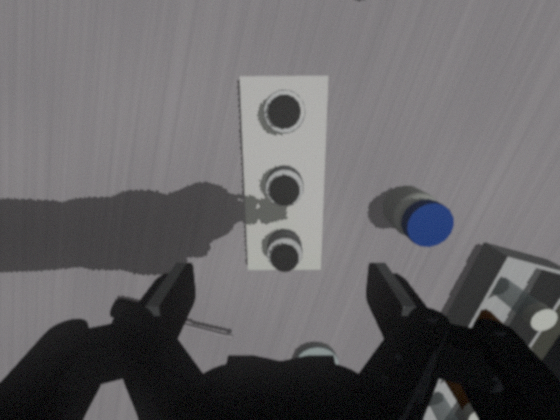

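The first wrist view shows the socket mouth near (282,195), partly in shadow. The second shows the cap tops near (285,110), (286,188) and (285,257), in line with the rack.

Run:
```python
from h import *
d=np.load("pics/mid.npz"); g=cv2.cvtColor(d["im"],cv2.COLOR_BGR2GRAY)
for c in [(285,110),(286,188),(285,257)]:
    u,v=c; p=g[v-24:v+24,u-24:u+24]
    # dark cap blob
    w=(p<60).astype(np.uint8); n,l,s,ce=cv2.connectedComponentsWithStats(w)
    k=l[24,24]; print(c, p[24,24], s[k], ce[k]+[u-24,v-24], ray(d,*(ce[k]+[u-24,v-24]),60).round(1))
e=np.load("pics/sock.npz")
print(ray(e,282,195,20).round(1), ray(d,285.5,188,60).round(1))
S=cv2.convertScaleAbs(e["im"][160:230,240:340],alpha=2)
M=d["im"][80:280,215:355]
cv2.imwrite("pics/c1.png",np.hstack([cv2.resize(S,(560,392),interpolation=cv2.INTER_CUBIC),cv2.resize(cv2.convertScaleAbs(M,alpha=1.5),(240,392))]))
```

```text
(285, 110) 55 [  8  10  30  31 693] [283.36652237 111.17171717] [549.2 302.4  60. ]
(286, 188) 54 [  8  13  28  28 589] [283.53140917 190.10186757] [569.2 231.9  60. ]
(285, 257) 49 [ 11  12  25  26 502] [283.90836653 257.16334661] [589.3 162.3  60. ]
[ 523.  -115.4   20. ] [570.5 234.5  60. ]
```

View pics/c1.png

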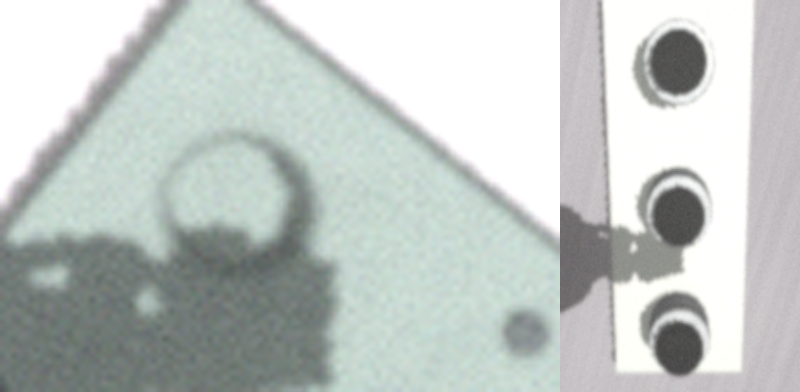

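```bash
cat >> h.py <<'E'
def shot(n):
    s=bot.get_state(); m=imaging.camera_model("wrist"); im=imaging.capture("wrist")
    np.savez(f"pics/{n}.npz",im=im,**m); print(n,round(s["t"],2),s["tcp_pos"].round(2),s["orientation"].round(4)); return im,m
def caps(im,m,P,z=60,r=24,th=60):
    g=cv2.cvtColor(im,cv2.COLOR_BGR2GRAY); out=[]
    for u,v in proj(m,P):
        u,v=int(u),int(v)
        if not(r<u<560-r and r<v<420-r): out.append(None);continue
        n,l,s,ce=cv2.connectedComponentsWithStats((g[v-r:v+r,u-r:u+r]<th).astype(np.uint8))
        k=1+np.argmax(s[1:,4]); c=ce[k]+[u-r,v-r]; X=ray(m,*c,z); out.append(X); print("  ",s[k],c.round(1),X.round(1))
    return out
E
python3 - <<'E'
from h import *
P=[[548.5,299,60],[568.5,228,60],[588.5,157,60]]
top=cv2.imread("pics/top0.png"); caps(top,imaging.camera_model("top"),P,r=9,th=50)
sc=cv2.imread("pics/scene0.png"); caps(sc,imaging.camera_model("scene"),P,r=11,th=50)
print(proj(imaging.camera_model("scene"),P))
bot.move_ptp([568,224,200],[np.pi,0,1.845-np.pi]); bot.dwell(.4)
a,m=shot("mid2"); caps(a,m,P)
bot.move_ptp([522,-120,160],[np.pi,0,1.845-np.pi]); bot.dwell(.4)
b,m=shot("sock2")
cv2.imwrite("pics/w2.png",np.hstack([cv2.resize(a,(400,300)),cv2.resize(cv2.convertScaleAbs(b,alpha=1.5),(400,300))]))
E
```

```text
[ 5  5 11 10 85] [171.8 249.6] [549.1 298.4  60. ]
   [ 5  4 10 10 80] [197.5 241.9] [569.6 226.7  60. ]
   [ 5  5 10 10 80] [222.8 234.4] [589.7 155.5  60. ]
   [ 8  9  9  9 63] [321.9 126.8] [554.1 294.2  60. ]
   [ 8  9  9  9 66] [314.2 144.4] [574.7 223.   60. ]
   [ 8 10 10  9 71] [305.7 163.3] [595.2 151.   60. ]
[[321.2295479  125.0401695 ]
 [313.31629368 142.43201103]
 [304.91825677 160.88931358]]
mid2 7.48 [568.02 224.   200.01] [-3.1416 -0.     -1.2966]
   [ 10  11  26  26 495] [277.5 265.4] [550.6 298.1  60. ]
   [  9  11  27  27 557] [277.  198.9] [570.7 227.5  60. ]
   [  8  10  30  30 673] [276.5 122.3] [590.6 157.6  60. ]
sock2 9.25 [ 522.16 -119.53  160.  ] [-3.1416  0.     -1.2957]
```

View pics/w2.png

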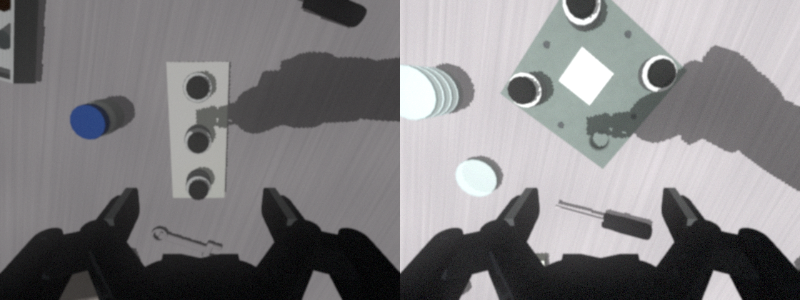

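Midpoints of the opposed wrist views, which cancel mount tilt, put the feet at about (550,300.5), (570,228.5) and (590,156.5). I'll press them left to right in steps, watching the force.

```bash
cat >> h.py <<'E'
def rd(n=6):
    F=[];Z=[]
    for _ in range(n):
        s=bot.get_state(); F.append(s["contact_force"]);Z.append(s["tcp_pos"]); bot.dwell(.03)
    return np.mean(F,0),np.mean(Z,0)
def press(x,y,top,o):
    bot.move_ptp([x,y,top+12],o); bot.dwell(.25); f0,_=rd(); f=[]
    for d in (1.5,3.2,5.0):
        bot.movel([x,y,top-d],max_speed=25,threshold=18); bot.dwell(.12 if d<5 else .4)
        F,p=rd(); f.append((F-f0)[2]); print(f"  d={top-p[2]:.2f} xy={p[:2].round(1)} F={(F-f0).round(2)}")
        if d<4 and f[-1]>13: print("stop"); break
    bot.movel([x,y,top+15],max_speed=60); return f
E
python3 - <<'E'
from h import *
bot.grip(0.0); o=[np.pi,0,1.845]
bot.move_ptp([550,300.5,120],o)
for x,y in [(550,300.5),(570,228.5),(590,156.5)]: print(x,y,press(x,y,60,o))
print(bot.get_state()["t"])
bot.grip(1.0)
E
```

```text
d=1.33 xy=[549.9 300.5] F=[-1.53 -0.71  4.67]
  d=2.87 xy=[549.9 300.5] F=[-2.28 -0.79  7.35]
  d=4.30 xy=[550.  300.5] F=[-3.13 -1.06  9.03]
550 300.5 [np.float64(4.667873630519956), np.float64(7.353547260305517), np.float64(9.034140014120524)]
  d=1.37 xy=[569.9 228.5] F=[-1.01 -0.74  1.81]
  d=3.18 xy=[570.  228.5] F=[-1.36 -0.63  2.31]
  d=5.00 xy=[569.9 228.5] F=[-1.48 -0.85  3.08]
570 228.5 [np.float64(1.8138143314454895), np.float64(2.3095935845492463), np.float64(3.0818622447239434)]
  d=1.18 xy=[589.9 156.5] F=[-1.59 -0.31  5.06]
  d=2.50 xy=[590.  156.5] F=[-2.31 -0.75  8.35]
  d=3.83 xy=[590.  156.5] F=[-3.52 -1.15 11.26]
590 156.5 [np.float64(5.061809530733567), np.float64(8.345772624605853), np.float64(11.25638654148913)]
24.4917
```

The middle foot is the soft one (about 3 N, against 9 and 11 N). The arm sagged on the right foot, leaving it at only 3.8 mm, so I'll press it a little deeper for margin. Then I'll check the socket crop.

Run:
```python
from h import *
bot.grip(0.0); o=[np.pi,0,1.845]
x,y=590,156.5
bot.move_ptp([x,y,64],o); f0,_=rd(4)
bot.movel([x,y,53.9],max_speed=25,threshold=18); bot.dwell(.45); F,p=rd(4); print(p,(F-f0))
bot.movel([x,y,100],max_speed=150); bot.grip(1.0,20)
print(bot.get_state()["t"])
e=np.load("pics/sock2.npz"); S=cv2.convertScaleAbs(e["im"][158:228,230:330],alpha=2)
cv2.imwrite("pics/c2.png",cv2.resize(S,(560,392),interpolation=cv2.INTER_CUBIC))
```

```text
[590.76124259 156.62319087  55.67896075] [-3.05948719 -0.64987178 12.3877412 ]
28.8
```

View pics/c2.png

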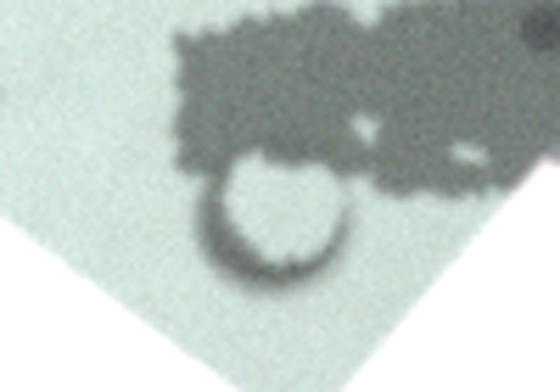

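In the sock2 crop the socket is centred near (274,213), which is full-image pixel (278.9,196.0). That mirrors the first view. Next is the two-step grip.

Run:
```python
from h import *
a=np.load("pics/sock.npz");b=np.load("pics/sock2.npz")
A=ray(a,282.1,195.9,20);B=ray(b,278.9,196,20);print(A,B,(A+B)/2)
bot.move_ptp([570,228.5,75],[np.pi,0,1.845]); bot.movel([570,228.5,19.5],max_speed=120,threshold=12)
f0,_=rd(3); bot.grip(0.3,20); bot.dwell(.15); F,p=rd(3); s=bot.get_state()
print("grip1",p,F-f0,s["opening"],s["t"])
ax=np.array([np.cos(.274),np.sin(.274)]); c=np.array([570,228.5])
bot.grip(0.62); c=c+ax*((p[:2]-c)@ax); print(c)
bot.movel([*p[:2],75],max_speed=150)
np.save("c.npy",c)
bot.move_ptp([*c,75],[np.pi,0,.274-np.pi]) if 0 else bot.move_ptp([*c,75],[np.pi,0,.274+np.pi])
hit=bot.movel([*c,19.5],max_speed=100,threshold=8); print("hit",hit)
s=bot.get_state(); print(s["tcp_pos"],s["opening"],s["contact_force"],s["t"])
bot.dwell(.1); f0,_=rd(3)
bot.grip(0.3,25); bot.dwell(.15); F,p=rd(3); s=bot.get_state()
print("grip2",p,F-f0,s["opening"],s["t"])
cv2.imwrite("pics/g2.png",imaging.capture("wrist"))
```

```text
[ 523.38527622 -116.20780337   20.        ] [ 523.90209267 -119.40789707   20.        ] [ 523.64368444 -117.80785022   20.        ]
grip1 [570.32630098 228.65509773  19.97077454] [-7.55779601e-01  3.37718497e-03  4.18296574e+00] 0.45592127825802725 30.6667
[570.34281206 228.59635395]
hit False
[570.65301265 228.67439433  19.76233215] 0.6217541096010939 [-0.09981585 -1.05016357 -0.22840631] 33.575
grip2 [570.78006727 228.88338829  20.27683866] [-1.43639107  0.75581682  5.50624914] 0.46368206905801723 34.2917
```

View pics/g2.png

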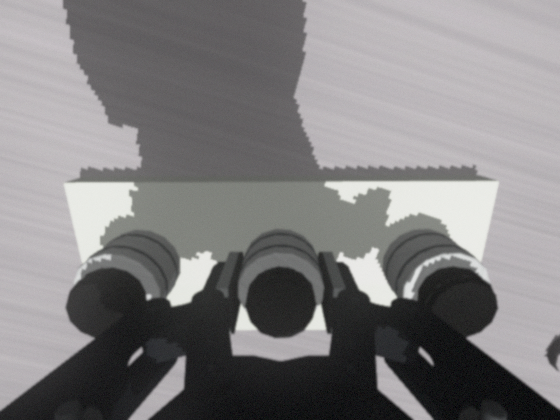

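The foot is centred between the pads, with neighbours clear on both sides. I'll regrip 2 mm higher so the tips clear the plate, then lift, carry and hover.

Run:
```python
from h import *
p=bot.get_state()["tcp_pos"]; xy=[570.6,228.8]
bot.grip(.56); bot.movel([*xy,22.5],max_speed=60); bot.grip(.3,35); bot.dwell(.1)
F,g=rd(3); print("grip",g,F); np.save("g.npy",g)
bot.movel([*xy,105],max_speed=110); 
bot.move_ptp([524,-118.5,105],[np.pi,0,.274+np.pi])
bot.movel([524,-118.5,g[2]+4+12+5],max_speed=100); bot.dwell(.15)
F,q=rd(3); s=bot.get_state(); print("hover",q,F,s["opening"],s["t"])
cv2.imwrite("pics/hov.png",cv2.resize(cv2.convertScaleAbs(imaging.capture("wrist")[190:390,140:420],alpha=1.6),(784,560),interpolation=cv2.INTER_CUBIC))
```

```text
grip [570.7670966  228.84984159  22.76105618] [-0.83911788  0.51970664  3.66145482]
hover [ 524.67878329 -118.71162661   44.52719531] [-0.14469463  0.61524708 -2.08355423] 0.45398853811839934 38.5
```

View pics/hov.png

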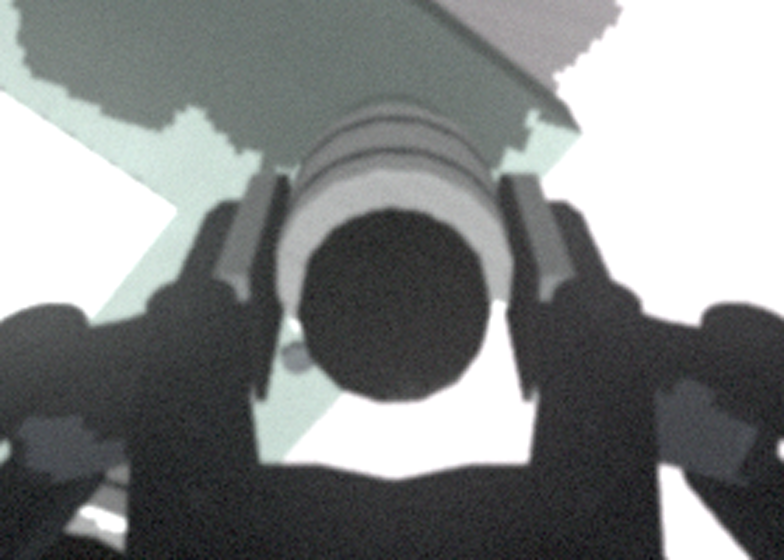

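The foot is held upright between the pads and hides the socket. I'll descend under a force limit, with a small search if it lands on the rim.

```bash
cat > ins.py <<'E'
from h import *
g=np.load("g.npy"); zs=g[2]+4
for dx,dy in [(0,0),(1.5,0),(-1.5,0),(0,1.5),(0,-1.5),(1.5,1.5),(-1.5,-1.5),(1.5,-1.5),(-1.5,1.5)]:
    x,y=524.3+dx,-118.6+dy
    z=bot.get_state()["tcp_pos"][2]
    if z<zs+15: bot.movel([x,y,zs+14],max_speed=60)
    hit=bot.movel([x,y,zs-.3],max_speed=22,threshold=6); bot.dwell(.1)
    F,p=rd(3); print(dx,dy,hit,"h=%.2f"%(p[2]-zs),p.round(2),F.round(2),bot.get_state()["t"])
    if p[2]-zs<1.2: break
    if bot.get_state()["t"]>50: break
E
python3 ins.py
```

```text
0 0 True h=-0.03 [ 524.03 -118.64   26.74] [-0.28  0.52  5.7 ] 39.4917
```

It seated first try, at the expected height (−0.03 mm). I'll release, confirm with a press and look.

Run:
```python
from h import *
x,y=bot.get_state()["tcp_pos"][:2]; o=[np.pi,0,.274+np.pi]
bot.grip(.6); bot.movel([x,y,90],max_speed=100); bot.grip(0.0)
print(press(x,y,64,o), bot.get_state()["t"])
bot.move_ptp([x-20,y+30,160],[np.pi,0,.274+np.pi]); bot.dwell(.2)
im,m=shot("fin"); print(proj(m,[[x,y,64]]))
t=imaging.capture("top")
cv2.imwrite("pics/fin.png",np.hstack([cv2.resize(im,(480,360)),cv2.resize(t[190:300,150:250],(320,360))]))
```

```text
d=1.41 xy=[ 523.9 -118.6] F=[-1.44  0.63  2.3 ]
  d=3.21 xy=[ 523.9 -118.6] F=[-1.09  0.28  2.68]
  d=5.01 xy=[ 524.  -118.6] F=[-1.85  1.16  3.52]
[np.float64(2.299765349729856), np.float64(2.6823153164282103), np.float64(3.524943383629516)] 44.7
fin 45.34 [503.24 -88.68 158.58] [ 3.1402e+00 -2.2000e-03 -2.8681e+00]
[[238.39672378 224.99341507]]
```

View pics/fin.png

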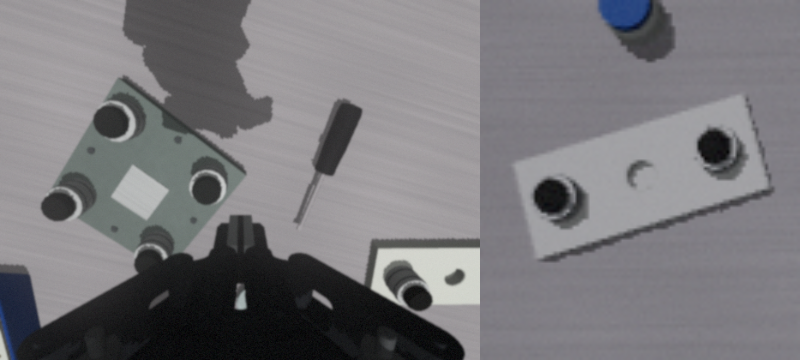

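The picture shows the fourth foot standing in the base corner at (208,187), level with the other three. The other two are upright in the rack with the middle hole empty, and the gripper is clear.

```bash
python3 -c "
from h import *
bot.sign_off(); print(bot.get_state()['t'])"
```

```text
the job is handed in; nothing more can be done
the job is handed in; nothing more can be done
```

The soft foot, which was in the middle rack hole, is now seated in the base socket and confirmed. I handed the job in after about 45 s of the 70 s allowed; sign-off gives no verdict.

- **Presses in the rack:**

| Foot | Depth | Force | Result |
|---|---|---|---|
| Left | 4.3 mm | 9.0 N | Standard |
| Middle | 5.0 mm | 3.1 N | Soft |
| Right | 3.8 mm | 11.3 N | Hardened |

- **Right foot pressed twice:** the arm gave way slightly, so the first press was close to the 3.5 mm limit. I pressed it again to 4.3 mm (12.4 N).
- **Fit:** I gripped the foot once each way to centre it, and it went in at the first try. It stopped within 0.1 mm of the expected height, with a force limit of 6 N set for the descent.
- **Confirming press:** 5.0 mm at 3.5 N, so it is the soft one.
- **Last picture:** the foot stands upright in the socket, the other two are upright in the rack, and nothing else visible has moved. The gripper is clear of everything.
- **What disagreed:** the cameras differed by up to about 9 mm, so I averaged opposite wrist views and corrected them by touch. The soft-foot forces read 0.5 to 0.9 N below the stated 4 N. In the last picture the foot appears about 8 pixels from its calculated spot, which I put down to camera calibration error.

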